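# Drift a telescopic bench leg into line and pin it

## Robot

A 6-joint arm with a two-finger parallel gripper is mounted at the origin on the work surface. World frame = base frame: x ahead of the robot, y to its left, z up, the work surface at z = 0. Lengths are in m, angles in rad, forces in N, time in s.
With the tool pointing down it reaches from about 0.325 to 0.925 m from the base axis. Payload 3.1 kg.
Tool frame: the origin (TCP) lies midway between the tips of the shut fingers; the grasp point (between the pads) lies 19 mm behind it (r.grip_point_offset is the distance from the TCP to the grasp point, in m); z points along the fingers, y is the direction in which the jaws open and shut (so a half turn about z gives the same grasp; the last joint's range is limited). The gripper opens to 85 mm and grips with 20 to 120 N. Pads are 22 mm wide; open, the fingers measure 114 mm over their backs; the gripper's body (76 mm by 85 mm) begins 54 mm behind the grasp point. The pads swing forward as they close: fully open they stand 13 mm farther back than shut.
Start: joints at [-1.239, 0.217, 1.613, -0, 1.311, -0.112], TCP at [0.268, -0.564, 0.205] pointing down, gripper open.
Joint ranges: [-2.75, 2.75], [-0.78, 2.1], [0.31, 2.55], [-1.13, 4.27], [0.13, 2.63], [-2.58, 2.58]. Speed limits (rad/s): [2.79, 2.79, 3.14, 3.14, 3.14, 3.14].

## Interface

Orientations are given as a unit quaternion [w, x, y, z].
In Python, from cell import r gives the robot as it stands. The module is installed in compiled form; this text tells all that it offers. Calls block until the motion is done:
- r.goto(position, orientation): joint-space move of the TCP to a pose.
- r.move_linear(position, attitude=None, speed=0.15, guard=None): straight line of the TCP; attitude=None keeps the orientation; speed is the mean speed in m/s. With guard (N) it stops when the force on the tool has changed by that much, and returns True; else False.
- r.goto_joints(angles): joint-space move.
- r.set_gripper(opening, newtons=None): opening from 0.0 (shut) to 1.0 (fully open); newtons is the grip in N (None keeps the last); returns when the fingers have stopped.
- r.hold(seconds).
- r.ik(position, orientation): joint angles nearest the present ones, or None.
- r.capture(name): name is "scene" or "side" or "wrist"; returns a dict with "color" (420x560x3 uint8, red, green, blue), "mtx" (3x3 intrinsics, pixels), "k1" (the pictures are not rectified: a ray, as slopes to the right and down, at radius r is drawn at 1 + k1 r^2 times it, then the intrinsics apply), "R" (3x3) and "t" (3): a world point X has camera coordinates R X + t; the wrist camera has in their place "mount" (4x4, takes a point from camera to tool coordinates, whose origin is the TCP and whose axes are the flange's). Camera axes: x right, y down, z forward; pixel columns grow to the right and rows downward; lengths in m; the calibration is good to about 2 mm. A picture is of the moment at which its call begins: read the wrist's pose just before it. There is no depth.
A pose or a line that the arm cannot do raises r.Unreachable and nothing moves.
- r.finish_job(): hands the job in, once; it reports no verdict.
Readings, each from a call of its own:
- r.read_clock(): time.
- r.read_q(): joint angles.
- r.read_qvel(): joint speeds.
- r.read_effort(): joint torques, N m.
- r.read_position(): TCP position.
- r.read_eef_rot(): TCP orientation.
- r.read_ft_force(): force on the tool from outside, world axes, zero at the start.
- r.read_ft_torque(): the same for the moment, N m.
- r.read_gripper_width(): opening from 0.0 (shut) to 1.0 (fully open).
Only numpy, scipy, OpenCV 4.12 (cv2) and the standard library are available. Lean on these libraries where they do the work, as an engineer would, in place of code of your own. Each camera call takes 0.05 s, during which the arm holds its last target.

## Task

The sliding inner tube of the telescopic bench leg in the vise stands a few millimetres too far out, so its holes do not match those of the outer tube. Push the tapered drift down through the larger pair of holes, firmly but no harder than it takes, until the holes are pulled into line and its collar has eased down fully onto the tube; then slip the red-knobbed locking pin gently fully home in the smaller pair. Leave the drift and the pin both standing in the leg, move the inner tube only with the drift, and leave everything else where it is.

Things in the scene. Friction and masses are not known exactly. Their poses are not given: they have to be found in the camera images.
- leg: Outer tube of a bench leg: grey steel box section 50 x 50 mm, wall 4 mm, level, clamped immovably in a blue vise (its -x side has the T-handle, 166 mm out). Origin on the bench straight below the larger hole; tube along its y axis, from y = -140 mm (mouth) to +300 mm (flange); upper face 105 mm, underside 55 mm above the bench. Jaws at y = 175 to 245 mm, not above the tube. Holes go down through all walls.
- outer_hole_a (a point): Centre of the larger hole (16 mm across) in the outer tube, at the upper face, 105 mm above the bench. It takes the drift. It does not move.
- outer_hole_b (a point): Centre of the smaller hole (14 mm across) in the outer tube, at the upper face; 80 mm from the larger hole towards the tube's mouth (leg -y). It takes the locking pin.
- inner_tube: Bright metal inner tube 41 x 41 mm, wall 4 mm, sliding along the leg's y axis only, rubber foot at its end. Origin: centre of its larger hole at its own upper face, 4.5 mm below the outer tube's; axes parallel to the leg's. Slides at 12 N, stays where left: the drift needs a push of 6 to 23 N, and 15 N more than it needs is forcing it. Starts 5 to 7 mm too far out (leg -y).
- inner_hole_a (a point): Centre of the inner tube's larger hole (16 mm across), at the inner tube's upper face. In line when straight below outer_hole_a.
- inner_hole_b (a point): Centre of the inner tube's smaller hole (14 mm across), 80 mm further towards leg -y; in line when straight below outer_hole_b.
- drift: Tapered steel drift, 0.16 kg, upright in the tool block, blue grip up. Origin: on its axis at the collar's underside (rests on the block's top); z up. Above: collar 24 mm across, 6 mm thick; round blue grip 18 mm across from 6 to 52 mm; steel crown to 58 mm. Below: shank 15 mm across to -16 mm, even taper to 6 mm across at -82 mm, rounded nose ending at -85 mm.
- lock_pin: Locking pin of the leg, 0.11 kg, standing upright in the tool block with its red knob up. Origin: on its axis at the underside of the collar; z up along the axis. Above: steel collar 23 mm across and 4 mm thick, red plastic knob 20 mm across from 4 to 42 mm, rounded off to 46 mm. Below: shank 12 mm across to -60 mm, then tapering to 6 mm across at its end at -70 mm.
- tool_block: Fixed wooden tool block, 62 x 222 x 100 mm high, with four upright holes 18 mm across and 92 mm deep in a row along its y axis, at y = -82.5, -27.5, 27.5 and 82.5 mm. Origin: centre of its underside. Drift, pin, chisel and screwdriver stand in the holes in any order, collars on its top.
- chisel: Bystander in the block: chisel with turned pale wooden handle up to 26 mm across, 70 mm above the block, brass collar. Origin at the collar's underside.
- screwdriver: Bystander in the block: screwdriver with yellow handle 22 mm across, 68 mm above the block, black collar. Origin at the collar's underside.
- hammer: Bystander: hammer lying on the bench to the right of the block.
- try_square: Bystander: carpenter's try square, dark wooden stock 120 mm, steel blade 170 mm, lying beyond the leg. Origin under the middle of the stock.
- offcut: Bystander: wooden offcut 120 x 45 x 25 mm lying beyond the leg.
- nut_jar: Bystander: clear jar with a red lid, 56 mm across, 70 mm high, on the bench at the left.

How it is judged:
By the outcome, as a careful person would: the job done as asked, in the order asked, and still so for the second after the job is handed in, with the robot touching nothing.
It also fails if it takes over 61 s, if anything falls off the work surface, if the arm or the gripper's body presses on something with over 40 N, if the wrist force passes 120 N, or if a joint passes its speed limit or range.

## Working session

There is one attempt and no reset: what is moved stays moved. The work goes in short steps, each a Python script; the robot and the scene stay as the last script left them, time stands still between calls to the robot, and variables do not carry over. Pictures are saved under pics/ and viewed, and the job is handed in when it is done.

```bash
mkdir -p pics; ls; python3 - <<'E'
from cell import r
import cv2
for n in ("scene","side","wrist"):
    c=r.capture(n); cv2.imwrite(f"pics/{n}0.png",c["color"][:,:,::-1])
    print(n,c["mtx"].tolist(),c["k1"],c.get("R"),c.get("t"),c.get("mount"))
print(r.read_clock(),r.read_position(),r.read_eef_rot(),r.grip_point_offset,r.read_ft_force())
E
```

```text
pics
scene [[389.2588883547524, 0.0, 284.2978170710968], [0.0, 389.2588883547524, 199.52625612962052], [0.0, 0.0, 1.0]] 0.02085565696220487 [[ 0.2216128   0.97498852  0.01688664]
 [ 0.6760679  -0.14114316 -0.72319486]
 [-0.70272325  0.17168575 -0.69043757]] [-0.10440806 -0.34617521  1.57084482] None
side [[378.8765240136919, 0.0, 287.5767471145125], [0.0, 378.8765240136919, 212.69805806594877], [0.0, 0.0, 1.0]] 0.033955692843072385 [[ 0.9975735  -0.0695928   0.0019899 ]
 [-0.03203376 -0.48418735 -0.87437775]
 [ 0.06181388  0.87219232 -0.48524179]] [-0.56689457  0.10452514  1.03329338] None
wrist [[325.8121213039555, 0.0, 276.11790107071295], [0.0, 325.8121213039555, 212.3063134994511], [0.0, 0.0, 1.0]] -0.06790876428181332 None None [[-1.00579404e-03 -9.59678246e-01 -2.81099010e-01  7.23081798e-02]
 [ 9.99999424e-01 -1.07070564e-03  7.73373495e-05 -5.06845714e-04]
 [-3.75193267e-04 -2.81098770e-01  9.59678770e-01 -1.68153944e-01]
 [ 0.00000000e+00  0.00000000e+00  0.00000000e+00  1.00000000e+00]]
0.15 [ 0.26814196 -0.56380328  0.20425381] [-9.35039437e-04  9.75481718e-01  2.20078465e-01 -1.10772687e-04] 0.0187 [-0.31984387 -0.70933245  0.42699623]
```

View pics/scene0.png

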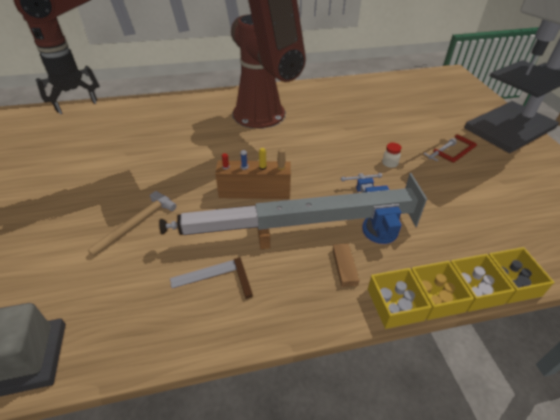

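View pics/side0.png

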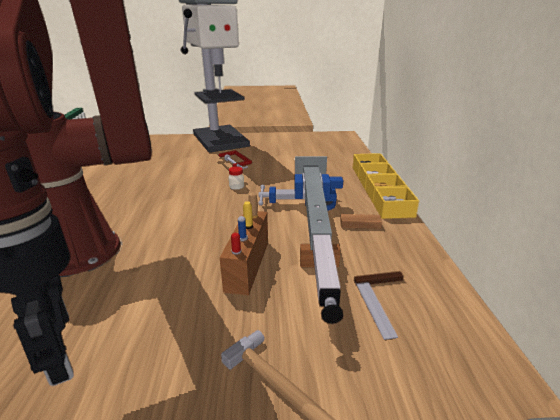

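View pics/wrist0.png

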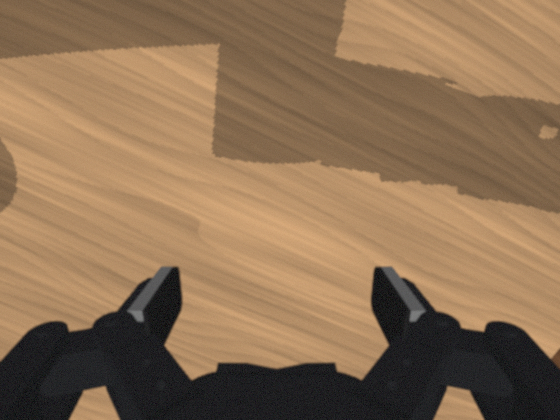

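The scene view shows the row from -y to +y: pin (225,160), drift (244,157), screwdriver (263,157) and chisel (281,157). The tube's holes are near (281,207) and (309,204). I'll triangulate roughly, then use the wrist camera.

```bash
cat > h.py <<'E'
import numpy as np, cv2
from cell import r
from scipy.spatial.transform import Rotation as Ro
def grab(n):
    T=None
    if n=="wrist":
        p=np.array(r.read_position()); q=r.read_eef_rot()
        c=r.capture(n); M=np.eye(4); M[:3,:3]=Ro.from_quat([q[1],q[2],q[3],q[0]]).as_matrix(); M[:3,3]=p
        M=M@np.array(c["mount"]); Rw,o=M[:3,:3],M[:3,3]
    else:
        c=r.capture(n); R=np.array(c["R"]); Rw=R.T; o=-R.T@np.array(c["t"])
    return dict(im=c["color"],K=np.array(c["mtx"]),k1=c["k1"],Rw=Rw,o=o)
def ray(c,uv):
    d=np.array([c["k1"],0,0,0,0.])
    x=cv2.undistortPoints(np.array(uv,float).reshape(-1,1,2),c["K"],d).reshape(-1,2)
    v=np.c_[x,np.ones(len(x))]@c["Rw"].T
    return v/np.linalg.norm(v,axis=1,keepdims=True)
def plane(c,uv,z):
    v=ray(c,uv); return c["o"]+v*((z-c["o"][2])/v[:,2])[:,None]
def tri(cs,uvs):
    A=np.zeros((3,3));b=np.zeros(3);P=[]
    for c,uv in zip(cs,uvs):
        v=ray(c,uv)[0];Q=np.eye(3)-np.outer(v,v);A+=Q;b+=Q@c["o"];P.append((c["o"],Q))
    X=np.linalg.solve(A,b); return X,[np.linalg.norm(Q@(X-o))*1e3 for o,Q in P]
def proj(c,X):
    X=np.atleast_2d(X); Y=(X-c["o"])@c["Rw"]; d=np.array([c["k1"],0,0,0,0.])
    return cv2.projectPoints(Y,np.zeros(3),np.zeros(3),c["K"],d)[0].reshape(-1,2)
def blobs(im,lo,hi,amin=20,roi=None):
    hsv=cv2.cvtColor(im,cv2.COLOR_RGB2HSV); m=cv2.inRange(hsv,np.array(lo),np.array(hi))
    if roi: z=np.zeros_like(m);u0,v0,u1,v1=roi;z[v0:v1,u0:u1]=1;m=m*z
    n,l,s,ce=cv2.connectedComponentsWithStats(m)
    return sorted([(int(s[i,4]),ce[i].round(1).tolist(),s[i,:4].tolist()) for i in range(1,n) if s[i,4]>=amin],reverse=True)
def quat(yaw):  # tool down; tool y axis along world angle yaw
    y=np.array([np.cos(yaw),np.sin(yaw),0]);z=np.array([0,0,-1.]);x=np.cross(y,z)
    q=Ro.from_matrix(np.c_[x,y,z]).as_quat(); return [q[3],q[0],q[1],q[2]]
def save(c,name,zoom=None):
    im=c["im"][:,:,::-1].copy()
    if zoom: u0,v0,u1,v1,k=zoom; im=cv2.resize(im[v0:v1,u0:u1],None,fx=k,fy=k,interpolation=cv2.INTER_CUBIC)
    cv2.imwrite("pics/"+name+".png",im)
E
python3 - <<'E'
from h import *
S=grab("scene");D=grab("side")
for nm,lo,hi in(("red",(0,150,60),(8,255,255)),("blue",(105,120,50),(125,255,255)),("yel",(22,150,80),(32,255,255))):
    print(nm,blobs(S["im"],lo,hi,15,(200,140,300,180)),blobs(D["im"],lo,hi,15,(220,190,262,260)))
    a=blobs(S["im"],lo,hi,15,(200,140,300,180));b=blobs(D["im"],lo,hi,15,(220,190,262,260))
    if a and b: print(tri([S,D],[a[0][1],b[0][1]]))
print(plane(S,[[281,207],[309,204],[263,209],[410,198]],.105))
save(S,"s0z",(150,130,440,260,2.7)); save(D,"d0z",(200,150,380,330,3.2))
E
```

```text
red [(79, [224.8, 159.3], [222, 153, 7, 14])] [(151, [235.3, 241.8], [231, 232, 10, 20])]
(array([ 0.43816756, -0.17450355,  0.1269502 ]), [np.float64(1.2047030868582884), np.float64(1.2047030868583517)])
blue [(21, [243.4, 160.3], [242, 156, 3, 10])] [(104, [242.0, 229.3], [239, 221, 7, 17])]
(array([ 0.45146563, -0.1212985 ,  0.1259028 ]), [np.float64(0.5538917955878334), np.float64(0.5538917955877984)])
yel [(124, [262.2, 157.6], [259, 148, 7, 21])] [(105, [247.5, 211.7], [243, 202, 9, 24])]
(array([ 0.46514026, -0.06667874,  0.14057006]), [np.float64(1.7537043170812865), np.float64(1.7537043170814233)])
[[ 0.64339291 -0.04999031  0.105     ]
 [ 0.64765061  0.02624682  0.105     ]
 [ 0.64095861 -0.09827665  0.105     ]
 [ 0.68172222  0.3044587   0.105     ]]
```

```bash
ls pics
```

```text
d0z.png
s0z.png
scene0.png
side0.png
wrist0.png
```

View pics/s0z.png

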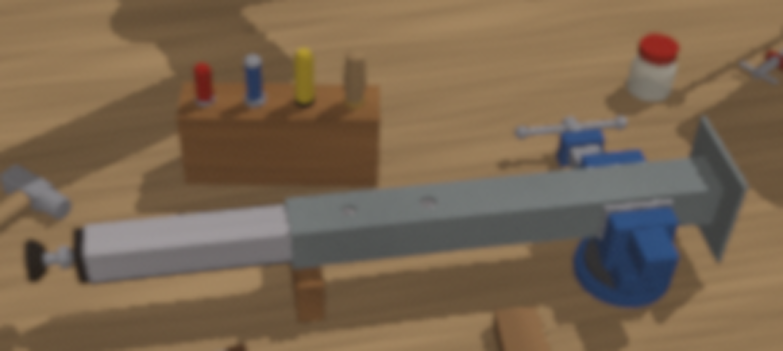

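```bash
python3 - <<'E'
from h import *
q=quat(np.radians(-14)); print(r.ik([.43,-.12,.27],q), r.ik([.43,-.12,.27],quat(np.radians(166))))
for i,p in enumerate(([.40,-.15,.26],[.50,-.12,.26])):
    r.goto(p,q); r.hold(.2); c=grab("wrist"); save(c,f"wb{i}"); np.save(f"wb{i}.npy",c,allow_pickle=True); print(r.read_position(),r.read_clock(),c["o"])
E
```

```text
[-4.29595016e-01 -2.29293235e-01  1.93619585e+00 -4.44089210e-16
  1.43469003e+00 -1.85248921e-01] None
[ 0.39996735 -0.15064726  0.25984462] 2.1083 [ 0.41776711 -0.08043451  0.4280032 ]
[ 0.49924851 -0.12045913  0.26015911] 2.8583 [ 0.51689923 -0.05008842  0.42817436]
```

View pics/wb0.png

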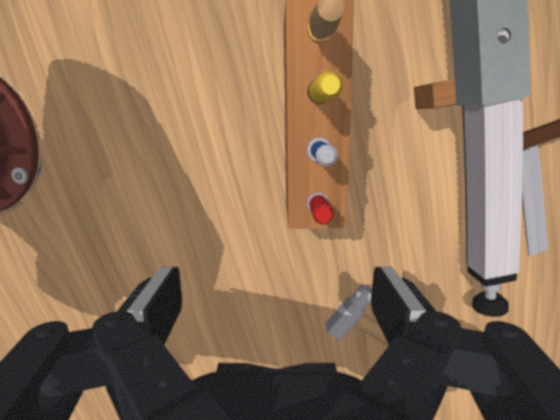

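View pics/wb1.png

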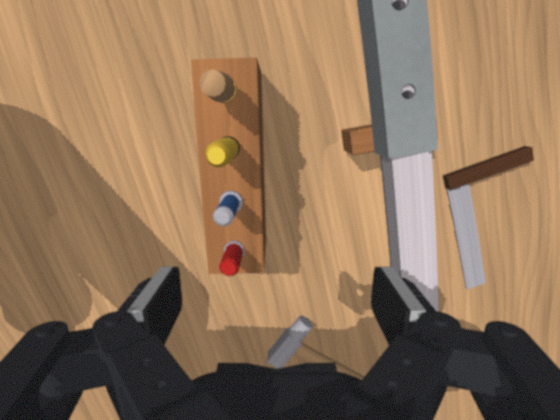

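Both wrist views show all four tools: the crown is at about (327,155) in the first and (224,214) in the second. The leg holes appear in the second at (400,3) and (408,91). I'll extract these accurately.

```bash
python3 - <<'E'
from h import *
a=np.load("wb0.npy",allow_pickle=True).item();b=np.load("wb1.npy",allow_pickle=True).item()
save(a,"wb0z",(280,60,360,240,3.3)); save(b,"wb1z",(180,40,280,290,2.4))
for nm,lo,hi in(("red",(0,170,60),(8,255,255)),("blue",(105,120,50),(125,255,255)),("yel",(24,170,60),(34,255,255)),("grey",(85,0,110),(130,90,255))):
    print(nm,blobs(a["im"],lo,hi,25,(285,60,360,240)),blobs(b["im"],lo,hi,25,(190,40,265,290)))
E
```

```text
red [(449, [321.4, 210.3], [311, 196, 23, 28])] [(450, [230.3, 260.5], [219, 245, 22, 30])]
blue [(61, [315.7, 146.8], [312, 142, 12, 13])] [(154, [230.3, 202.1], [221, 196, 17, 16])]
yel [(207, [330.0, 83.7], [322, 75, 17, 18])] [(191, [215.5, 154.7], [208, 147, 16, 16])]
grey [(165, [317.9, 149.4], [309, 139, 22, 25])] [(65, [230.4, 196.1], [220, 192, 21, 12]), (47, [224.7, 208.9], [217, 205, 16, 12])]
```

```bash
python3 - <<'E'
import cv2,numpy as np
a=cv2.imread("pics/wb0z.png");b=cv2.imread("pics/wb1z.png")
h=max(a.shape[0],b.shape[0])
f=lambda x:cv2.copyMakeBorder(x,0,h-x.shape[0],0,0,0)
cv2.imwrite("pics/wbz.png",np.hstack([f(a),f(b)]))
E
```

```text
(no output)
```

View pics/wbz.png

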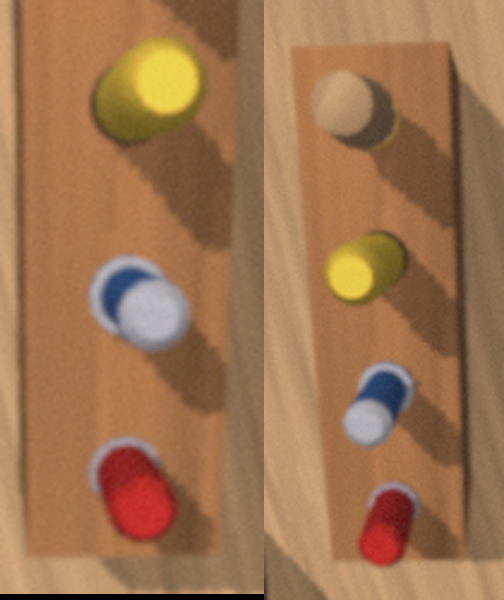

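```bash
python3 - <<'E'
from h import *
a=np.load("wb0.npy",allow_pickle=True).item();b=np.load("wb1.npy",allow_pickle=True).item()
S=grab("scene");D=grab("side")
for n,u,v in(("crown",(326.4,154.5),(223.8,215.8)),("dcollar",(318.7,149.0),(230.4,202.0)),("redtop",(322.7,213),(230,266.3)),("pcollar",(317.6,203.3),(233.75,251.2)),("yel",(330.9,83.6),(215.4,155.4))):
    print(n,tri([a,b],[u,v]))
print(plane(b,[[193,60],[258,59],[263,273],[208,273]],.1).round(4))
print(plane(b,[[408,91],[400,3]],.105).round(4))
E
```

```text
crown (array([ 0.45165626, -0.12036441,  0.15256405]), [np.float64(0.19259009471020788), np.float64(0.1925900947102205)])
dcollar (array([ 0.4512393 , -0.12009052,  0.10487587]), [np.float64(0.12262078675393809), np.float64(0.12262078675398792)])
redtop (array([ 0.43915886, -0.17472506,  0.1382521 ]), [np.float64(0.45611830708797463), np.float64(0.4561183070879266)])
pcollar (array([ 0.43868753, -0.17440823,  0.10229202]), [np.float64(0.046044211575008376), np.float64(0.046044211574972946)])
yel (array([ 0.46369349, -0.0666857 ,  0.17025871]), [np.float64(0.003691053579402081), np.float64(0.0036910535793488867)])
[[ 0.4544  0.0199  0.1   ]
 [ 0.5138  0.0053  0.1   ]
 [ 0.4624 -0.2085  0.1   ]
 [ 0.4027 -0.1937  0.1   ]]
[[ 0.645  -0.0564  0.105 ]
 [ 0.6503  0.0211  0.105 ]]
```

Wrist and fixed views agree: drift at (0.4515,-0.1203), pin at (0.4389,-0.1746), with heights as in the text. Next, the leg holes, from close with the wrist camera.

```bash
python3 - <<'E'
from h import *
q=quat(np.radians(-4.5))
for i,p in enumerate(([.66,-.10,.20],[.62,-.04,.20],[.64,-.07,.24])):
    r.goto(p,q); r.hold(.2); c=grab("wrist"); save(c,f"wl{i}"); np.save(f"wl{i}.npy",c,allow_pickle=True)
    uv=proj(c,[[.645,-.0564,.105],[.6503,.0211,.105]]);print(uv.round(0).tolist(),r.read_clock())
    u=uv.mean(0).astype(int); 
    save(c,f"wl{i}z",(max(0,u[0]-60),max(0,u[1]-120),u[0]+60,max(0,u[1]-120)+240,2.5)); print(max(0,u[0]-60),max(0,u[1]-120))
import cv2
cv2.imwrite("pics/wlz.png",np.hstack([cv2.imread(f"pics/wl{i}z.png")[:590] for i in range(2)]))
E
```

```text
[[253.0, 155.0], [250.0, 51.0]] 3.9333
191 0
[[305.0, 222.0], [307.0, 128.0]] 4.575
246 54
[[281.0, 182.0], [281.0, 95.0]] 5.1583
221 18
```

View pics/wlz.png

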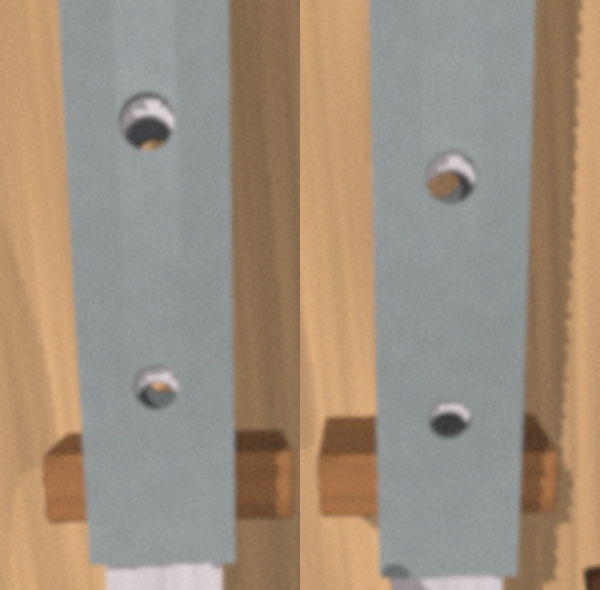

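View pics/wl1.png

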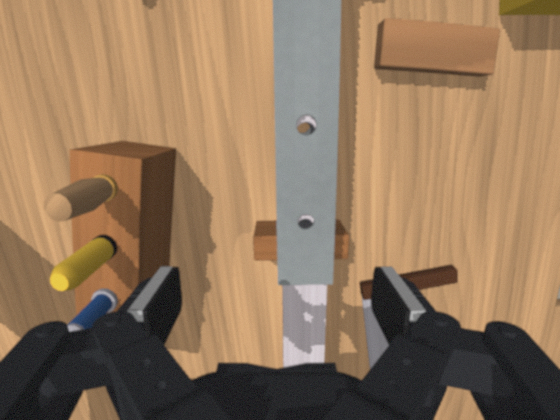

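```bash
cat >hole.py <<'E'
from h import *
def holes(c,guess):
    out=[]
    for u,v in proj(c,guess):
        u,v=int(round(u)),int(round(v)); w=13
        if v<w or u<w: out.append(None);continue
        P=cv2.resize(c["im"][v-w:v+w+1,u-w:u+w+1],None,fx=4,fy=4,interpolation=cv2.INTER_CUBIC).astype(float)
        m0=np.median(P.reshape(-1,3),0); m=(np.abs(P-m0).max(2)>22).astype(np.uint8)
        n,l,s,ce=cv2.connectedComponentsWithStats(m)
        # union of comps within hole radius of patch centre -> hull centre
        ys,xs=np.nonzero(np.isin(l,[i for i in range(1,n) if s[i,4]>15 and np.hypot(*(ce[i]-P.shape[0]/2))<40]))
        hull=cv2.convexHull(np.c_[xs,ys].astype(np.int32)); e=cv2.fitEllipse(hull)
        px=lambda p:((p[0]+.5)/4-.5+u-w,(p[1]+.5)/4-.5+v-w)
        M=cv2.moments(hull)
        out.append((px((M["m10"]/M["m00"],M["m01"]/M["m00"])),np.array(e[1])/4,px(e[0])))
    return out
E
python3 - <<'E'
from hole import *
G=[[.645,-.0564,.105],[.6503,.0211,.105]]
C=[np.load(f"wl{i}.npy",allow_pickle=True).item() for i in range(3)]
H=[holes(c,G) for c in C]
for h in H: print([(np.round(x[0],1),x[1].round(1),np.round(x[2],1)) if x else None for x in h])
for k in (0,1):
    print("tri",tri(C,[h[k][0] for h in H]))
    print([plane(c,[h[k][0]],.105).round(4).tolist() for c,h in zip(C,H)])
E
```

```text
[(array([253.5, 155.7]), array([14.8, 17.8]), array([253.4, 155.5])), (array([250.2,  50. ]), array([19.2, 21.6]), array([250. ,  49.8]))]
[(array([305.6, 221.9]), array([14.3, 16.9]), array([305.5, 221.8])), (array([306.4, 125.9]), array([18.8, 20. ]), array([306.1, 125.6]))]
[(array([281.9, 182.7]), array([12.7, 15.5]), array([281.9, 182.7])), (array([281. ,  93.9]), array([16.3, 18.7]), array([280.9,  93.8]))]
tri (array([ 0.64534362, -0.05742198,  0.10243796]), [np.float64(0.044677716982505174), np.float64(0.08651499195117106), np.float64(0.1044710472369323)])
[[[0.6455, -0.0571, 0.105]], [[0.6451, -0.0566, 0.105]], [[0.6454, -0.0569, 0.105]]]
tri (array([0.65056963, 0.02250202, 0.10239944]), [np.float64(0.06770537244255768), np.float64(0.0883170256853211), np.float64(0.11019236807201324)])
[[[0.6507, 0.0221, 0.105]], [[0.6502, 0.0226, 0.105]], [[0.6506, 0.0223, 0.105]]]
```

The hole centres are 80.1 mm apart with the leg yawed about -3.7°, and measured heights agree within 2.6 mm. Now grasping the drift.

```bash
python3 - <<'E'
from h import *
q=quat(np.radians(-13.5)); r.set_gripper(1.0,80)
r.goto([.4515,-.1203,.24],q); r.move_linear([.4515,-.1203,.115],speed=.12)
print(r.read_ft_force()); r.set_gripper(0.0,80); print("w",r.read_gripper_width(),r.read_ft_force(),r.read_position())
save(grab("scene"),"g1s",(150,100,350,260,3)); 
r.move_linear([.4515,-.1203,.25],speed=.12); r.hold(.2)
print("w",r.read_gripper_width(),r.read_ft_force(),r.read_ft_torque(),r.read_position(),r.read_clock())
c=grab("wrist");save(c,"g1w");D=grab("side");save(D,"g1d",(150,80,330,260,3.3))
E
```

```text
[ 0.05516601 -0.14273743  0.41872393]
w 0.17252154818317794 [-1.05469995  0.72912143  4.52825171] [ 0.45153289 -0.120353    0.11544463]
w 0.17147612716516578 [ 0.10720708 -0.32976345 -2.46700242] [-0.02324272 -0.00975659 -0.04847382] [ 0.45104128 -0.12011979  0.24913547] 9.55
```

View pics/g1w.png

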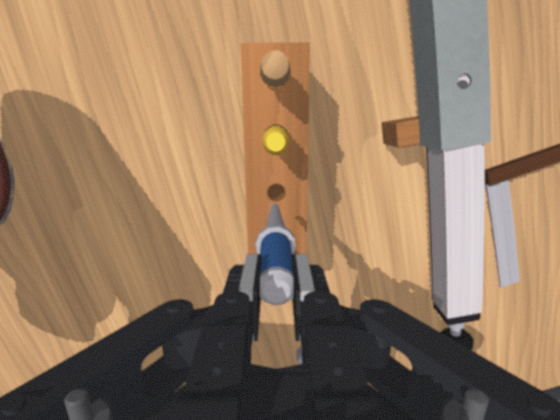

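View pics/g1d.png

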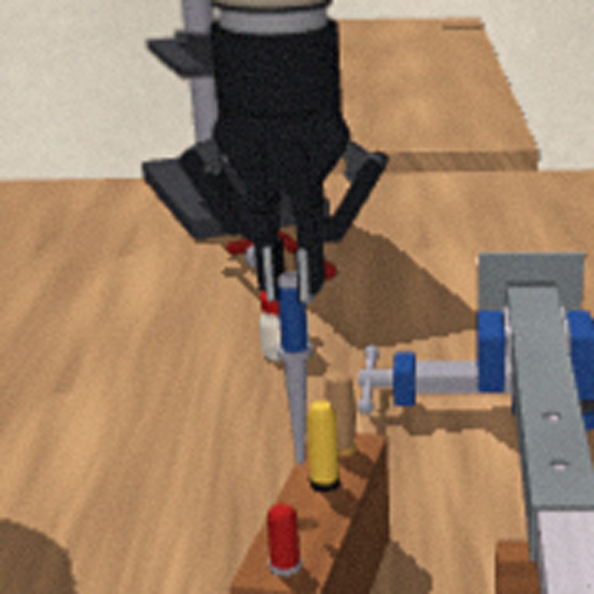

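The wrist view shows the drift upright between the pads: nose at (275,205), crown at about (276,288). I'll compare with the projected tool axis for grip offset, tilt and camera bias.

```bash
python3 - <<'E'
from h import *
c=grab("wrist"); p=np.array(r.read_position()); q=r.read_eef_rot(); R=Ro.from_quat([q[1],q[2],q[3],q[0]]).as_matrix()
for n,z in(("nose",.1004),("colU",.0154),("colT",.0094),("crown",-.0426)):
    print(n,proj(c,p+R@np.array([0,0,z])).round(1), "px/mm dx,dy",(proj(c,p+R@np.array([.001,0,z]))-proj(c,p+R@np.array([0,0,z]))).round(2),(proj(c,p+R@np.array([0,.001,z]))-proj(c,p+R@np.array([0,0,z]))).round(2))
save(c,"g2z",(225,185,325,315,4.6))
E
```

```text
nose [[275.8 205.2]] px/mm dx,dy [[-0.   -1.13]] [[ 1.17 -0.  ]]
colU [[275.9 242. ]] px/mm dx,dy [[-0.   -1.55]] [[ 1.66 -0.  ]]
colT [[275.9 245.8]] px/mm dx,dy [[-0.   -1.59]] [[ 1.71 -0.  ]]
crown [[275.9 291.2]] px/mm dx,dy [[-0.   -2.04]] [[ 2.3 -0. ]]
```

View pics/g2z.png

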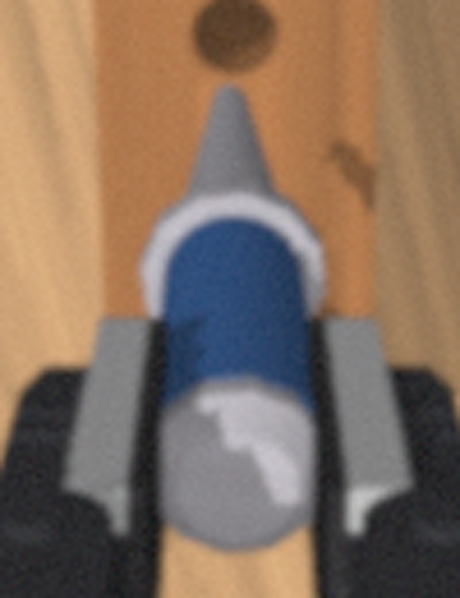

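```bash
cat > ins.py <<'E'
from h import *
import json
LY=np.array([.0653,.9979,0]);LX=np.array([.9979,-.0653,0]); QL=quat(np.arctan2(-.0653,.9979))
A=np.array([.6505,.0224,.105]);B=np.array([.6453,-.0571,.105])
def run(hole,dx,dy,z0,z1,step,fmax,fb,k=.12,dead=1.5,speed=.03,path=None,guard=15,tmax=12):
    """descend TCP z0->z1 with lateral compliance; dx,dy offsets (mm) in leg axes. path(z)->nominal dy"""
    z=z0;t0=r.read_clock();pk=0;n=0
    while z>z1+1e-6:
        z=max(z1,z-step)
        if path: 
            dyn=path(z)+dy
        else: dyn=dy
        p=hole+LX*dx/1e3+LY*dyn/1e3; p[2]=z
        g=r.move_linear(p,speed=speed,guard=guard)
        f=np.array(r.read_ft_force())-fb; fx,fy=f@LX,f@LY; pk=max(pk,f[2]); n+=1
        if n%3==0 or g or f[2]>fmax-6: print(f"z{z*1e3:.1f} act{r.read_position()[2]*1e3:.1f} dx{dx:.2f} dy{dyn:.2f} F {fx:.1f} {fy:.1f} {f[2]:.1f} g{int(g)} t{r.read_clock():.1f}")
        if f[2]>fmax or g: print("STOP");break
        if r.read_clock()-t0>tmax: print("time");break
        if abs(fx)>dead: dx+=np.clip(k*fx,-.4,.4)
        if abs(fy)>dead: dy+=np.clip(k*fy,-.4,.4)
    print("end",dx,dy,z,"peak",pk); return dx,dy,z
E
python3 - <<'E'
from ins import *
p=A+LY*-.002; p[2]=.25
r.goto(p,QL); p[2]=.218; r.move_linear(p,speed=.1); r.hold(.3)
fb=np.mean([np.array(r.read_ft_force()) for _ in range(3)],0); print(fb,r.read_position(),p,r.read_clock()); np.save("fb.npy",fb)
c=grab("wrist");save(c,"i1"); 
E
```

```text
[-0.12676926  0.43786178 -0.94113913] [0.65090988 0.02040083 0.21895637] [0.6503694 0.0204042 0.218    ] 11.425
```

View pics/i1.png

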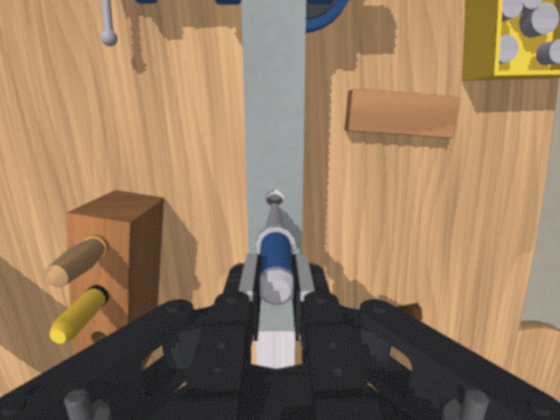

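Nose sits over the hole at (274,198). Descending with lateral compliance.

```bash
python3 - <<'E'
from ins import *
fb=np.load("fb.npy")
path=lambda z: float(np.interp(z,[.137,.20],[-.3,-2.0]))
s=run(A,0,0,.218,.165,.003,22,fb,path=path,speed=.04); json.dump(s,open("s.json","w"))
D=grab("side");save(D,"i2d",(250,90,400,240,4));c=grab("wrist");save(c,"i2w",(200,150,350,330,3.3))
E
```

```text
z209.0 act208.6 dx0.00 dy-2.00 F -0.1 -0.1 -0.3 g0 t12.2
z200.0 act199.6 dx0.00 dy-2.00 F -0.3 -1.0 -0.9 g0 t13.0
z191.0 act190.6 dx0.00 dy-1.76 F 0.5 -0.6 -1.1 g0 t13.7
z182.0 act181.6 dx0.00 dy-1.51 F 0.5 0.1 -1.7 g0 t14.5
z173.0 act172.6 dx0.00 dy-1.27 F 0.2 -0.2 -0.1 g0 t15.2
z165.0 act164.8 dx0.00 dy-1.06 F -0.3 -0.2 -1.1 g0 t16.0
end 0 0 0.165 peak 0
```

View pics/i2w.png

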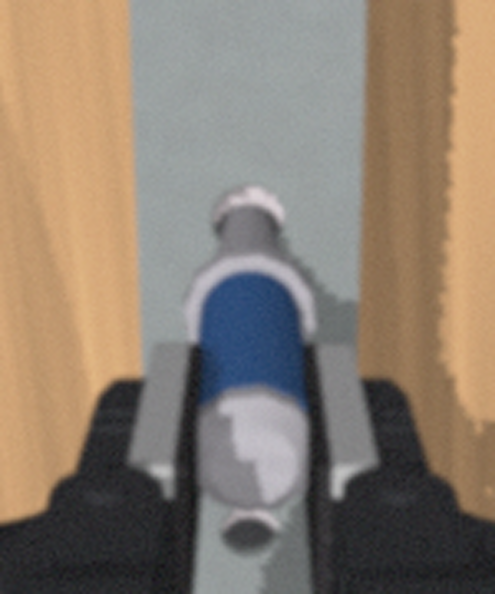

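View pics/i2d.png

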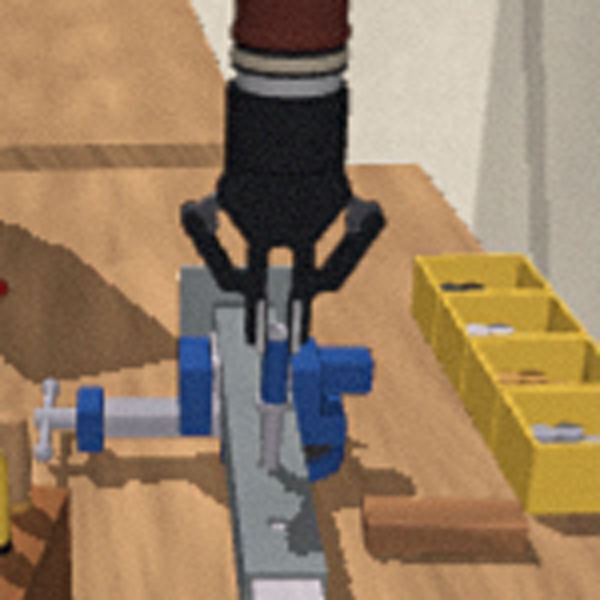

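The drift has entered cleanly and is centred sideways, with no contact force yet. Continuing with finer steps.

```bash
python3 - <<'E'
from ins import *
fb=np.load("fb.npy")
path=lambda z: float(np.interp(z,[.137,.20],[-.3,-2.0]))
s=run(A,0,0,.165,.130,.002,24,fb,path=path,speed=.04,guard=14); json.dump(s,open("s.json","w"))
E
```

```text
z159.0 act159.9 dx0.00 dy-0.89 F -0.4 -1.0 4.4 g0 t16.8
z153.0 act155.5 dx0.00 dy-0.73 F -1.4 0.3 8.9 g0 t17.6
z147.0 act149.9 dx-0.41 dy-0.57 F -1.4 0.3 10.7 g0 t18.3
z141.0 act144.1 dx-0.81 dy-0.41 F -2.2 0.4 10.4 g0 t19.1
z135.0 act138.3 dx-1.28 dy-0.30 F -2.0 0.2 11.5 g0 t19.8
z130.0 act133.2 dx-1.71 dy-0.30 F -1.3 0.0 11.1 g0 t20.6
end -1.7145278836427327 0 0.13 peak 11.535227837276187
```

```bash
python3 - <<'E'
from ins import *
fb=np.load("fb.npy"); dx,dy,z=json.load(open("s.json"))
print("xy cmd-vs-act", (np.array(r.read_position())-A)@LX*1e3,(np.array(r.read_position())-A)@LY*1e3)
s=run(A,dx,dy-.3,z,.114,.0015,17,fb,speed=.03,guard=8); json.dump(s,open("s.json","w"))
p=np.array(r.read_position());print(p,(p-A)@LX*1e3,(p-A)@LY*1e3)
c=grab("wrist");save(c,"i3w",(200,150,350,330,3.3));D=grab("side");save(D,"i3d",(250,90,400,240,4))
E
```

```text
xy cmd-vs-act 0.10649311233239304 0.1846164923944125
z125.5 act128.3 dx-1.71 dy-0.30 F -2.2 1.1 9.3 g0 t21.3
z121.0 act123.8 dx-1.98 dy-0.30 F 0.2 0.5 9.6 g0 t22.1
z116.5 act120.4 dx-1.98 dy-0.09 F -3.3 0.6 13.0 g0 t22.8
z115.0 act120.3 dx-2.38 dy-0.09 F -4.8 0.5 18.0 g0 t23.1
STOP
end -2.3780395259562606 -0.09470804046674974 0.11499999999999999 peak 18.02930232611161
[0.65040794 0.02279317 0.12031071] -0.11753650160007317 0.3863299516811252
```

View pics/i3w.png

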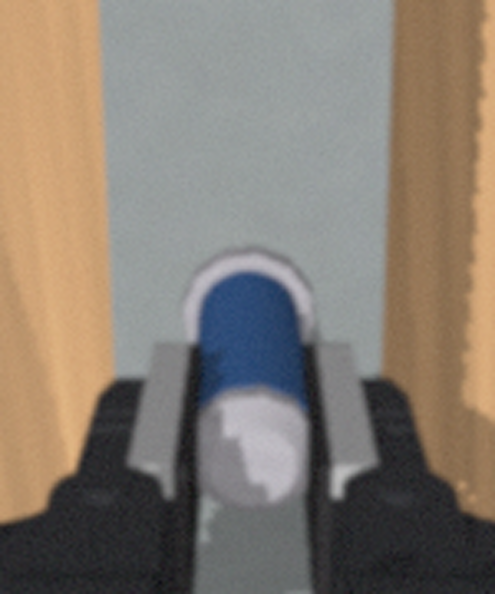

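View pics/i3d.png

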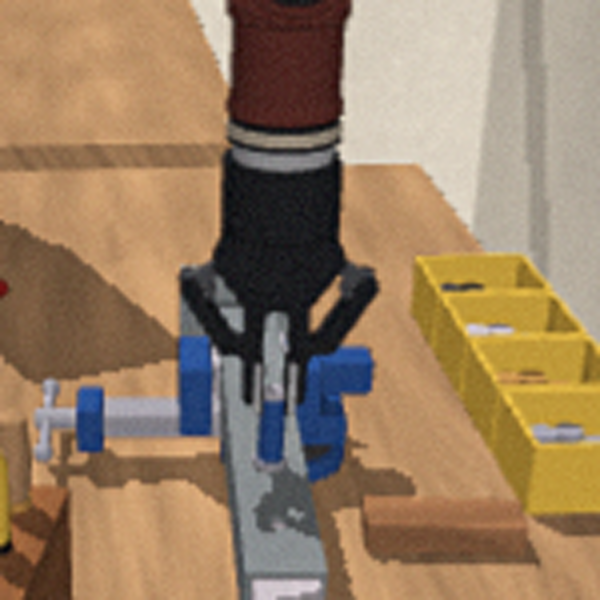

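The collar is seated: force rose from about 10 N to 18 N at TCP z 0.1203, against 0.1204 expected. Unloading, releasing and checking.

```bash
python3 - <<'E'
from ins import *
fb=np.load("fb.npy")
p=A+LX*-.0004+LY*-.0002; p[2]=.1185; r.move_linear(p,speed=.02); print(np.array(r.read_ft_force())-fb,r.read_position())
r.set_gripper(.5); print(np.array(r.read_ft_force())-fb,r.read_position()); 
p[2]=.27; r.move_linear(p,speed=.15); r.set_gripper(1.0)
q=QL
r.goto([.66,-.02,.27],q); r.hold(.2); c=grab("wrist");save(c,"j0");np.save("j0.npy",c,allow_pickle=True); print(r.read_clock())
S=grab("scene");save(S,"j0s",(200,150,400,260,4))
E
```

```text
[-2.98288986  0.41315475  9.92887229] [0.65039185 0.02276445 0.12040607]
[0.06851078 0.8762721  1.1424592 ] [0.64952628 0.02215518 0.11747891]
26.1083
```

View pics/j0.png

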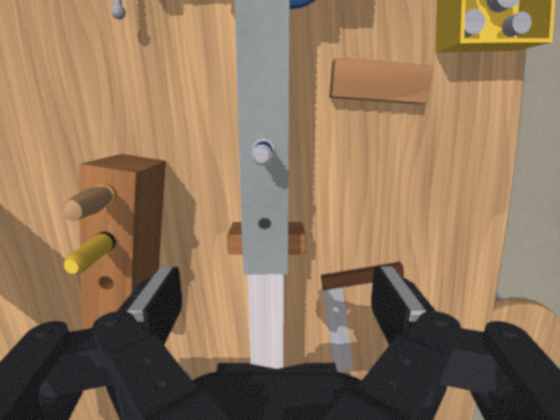

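View pics/j0s.png

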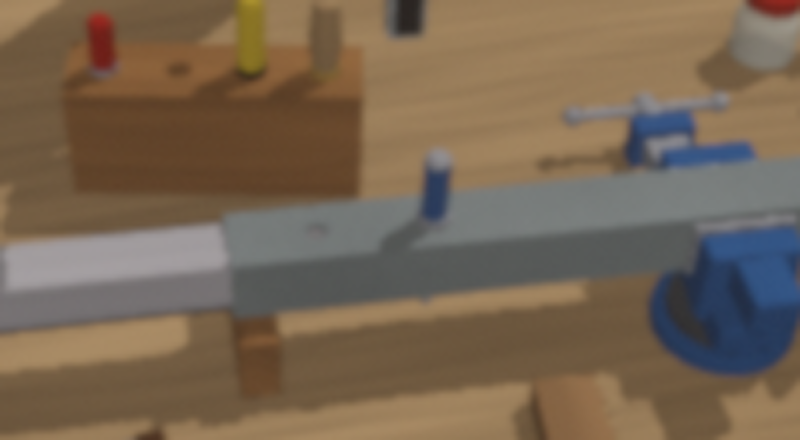

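The drift stands with its collar down, crown at (262,152). Hole b at (264,224) now shows dark right through. Checking both numerically, then fetching the pin.

```bash
python3 - <<'E'
from hole import *
from ins import *
c=np.load("j0.npy",allow_pickle=True).item()
print("b",[(np.round(x[0],1),plane(c,[x[0]],.105).round(4).tolist()) for x in holes(c,[B])], "crown pred",proj(c,A+[0,0,.058]),"collar",proj(c,A+[0,0,.003]))
save(c,"j0z",(225,120,305,240,4.9))
P=[.4389,-.1746]
q=quat(np.radians(-13.5)); r.goto(P+[.24],q); r.move_linear(P+[.110],speed=.13); r.set_gripper(0.0,50)
print("w",r.read_gripper_width(),r.read_position()); r.move_linear(P+[.25],speed=.15)
p=B.copy(); p[2]=.25; r.goto(p,QL); p[2]=.195; r.move_linear(p,speed=.1); r.hold(.3)
fb=np.mean([np.array(r.read_ft_force()) for _ in range(3)],0); np.save("fb2.npy",fb); print(fb,r.read_gripper_width(),r.read_position(),r.read_clock())
c=grab("wrist");save(c,"k0",(200,120,350,320,3)); 
for n,z in(("nose",.080),("colU",.010),):
    print(n,proj(c,p+np.array([0,0,-z])).round(1))
print("holeB",proj(c,B))
E
```

```text
b [(array([264.1, 223.1]), [[0.6451, -0.0559, 0.105]])] crown pred [[261.15023216 155.86404985]] collar [[263.51098003 149.57065131]]
w 0.1942211966938472 [ 0.43895744 -0.1747102   0.11039723]
[ 0.29036127  0.27955103 -1.275509  ] 0.19513783344852578 [ 0.64582354 -0.05714817  0.19589384] 32.0417
nose [[274.7 211.4]]
colU [[274.6 244.5]]
holeB [[274.74053954 208.00127273]]
```

View pics/j0z.png

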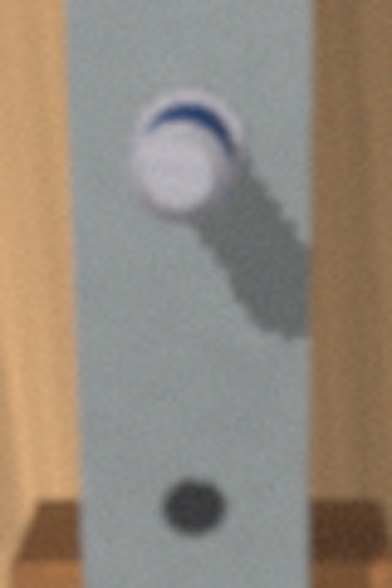

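View pics/k0.png

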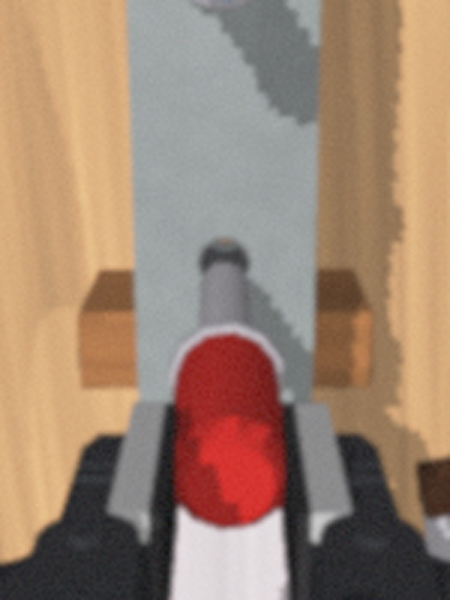

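The drift has not moved and the pin end is centred over hole b, clear right through. Inserting it gently.

```bash
python3 - <<'E'
from ins import *
fb=np.load("fb2.npy")
s=run(B,0,0,.195,.130,.004,6,fb,speed=.04,guard=6,k=.06,dead=2); json.dump(s,open("s2.json","w"))
c=grab("wrist");save(c,"k1",(200,120,350,320,3))
E
```

```text
z191.0 act190.3 dx0.00 dy0.00 F -1.2 -0.7 0.3 g0 t32.3
z187.0 act186.3 dx0.00 dy0.00 F -0.4 -0.5 0.5 g0 t32.6
z183.0 act182.4 dx0.00 dy0.00 F -0.6 0.1 0.6 g0 t32.8
z179.0 act178.5 dx0.00 dy0.00 F 0.2 0.5 0.3 g0 t33.1
z171.0 act170.5 dx0.00 dy0.00 F -0.7 -0.5 -0.1 g0 t33.6
z159.0 act158.5 dx0.00 dy0.00 F -0.4 -0.9 0.4 g0 t34.3
z155.0 act154.5 dx0.00 dy0.00 F -0.6 -0.2 0.2 g0 t34.6
z151.0 act150.5 dx0.00 dy0.00 F 0.0 0.1 0.1 g0 t34.8
z147.0 act146.5 dx0.00 dy0.00 F -0.7 -0.3 -0.4 g0 t35.1
z143.0 act142.5 dx0.00 dy0.00 F -0.4 -0.7 0.1 g0 t35.3
z139.0 act138.5 dx0.00 dy0.00 F -0.9 -0.1 0.2 g0 t35.6
z135.0 act134.5 dx0.00 dy0.00 F 0.1 -0.8 -0.0 g0 t35.8
z131.0 act130.5 dx0.00 dy0.00 F -0.4 -0.8 0.6 g0 t36.1
end 0 0 0.13 peak 0.6277865736552881
```

View pics/k1.png

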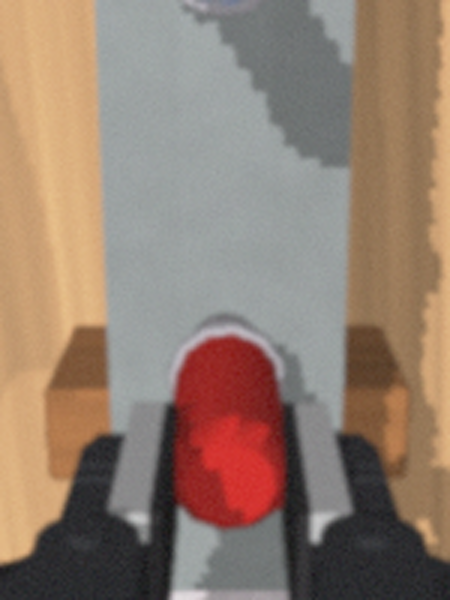

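The pin is going in with under 1 N. Final seating next, stopping on light contact.

```bash
python3 - <<'E'
from ins import *
fb=np.load("fb2.npy")
s=run(B,0,0,.130,.112,.001,3.5,fb,speed=.025,guard=6,k=.06,dead=2)
print(r.read_position(),r.read_clock()); z=s[2]
p=B.copy(); p[2]=z+.0005; r.move_linear(p,speed=.02); print(np.array(r.read_ft_force())-fb)
r.set_gripper(.5); print(np.array(r.read_ft_force())-fb); p[2]=.27; r.move_linear(p,speed=.15)
r.set_gripper(1.0)
for i,t in enumerate(([.66,-.08,.27],[.58,-.03,.27])):
    r.goto(t,QL); r.hold(.2); c=grab("wrist");save(c,f"l{i}",(180,110,380,290,3)); save(c,f"l{i}full"); np.save(f"l{i}.npy",c,allow_pickle=True)
S=grab("scene");save(S,"l0s",(200,150,400,260,4));D=grab("side");save(D,"l0d",(200,130,380,300,3.3)); print(r.read_clock())
E
```

```text
z129.0 act129.0 dx0.00 dy0.00 F -0.6 -0.3 0.7 g0 t36.6
z128.0 act127.9 dx0.00 dy0.00 F 0.4 -0.5 0.1 g0 t36.9
z127.0 act126.9 dx0.00 dy0.00 F -0.1 0.3 0.8 g0 t37.1
z126.0 act125.9 dx0.00 dy0.00 F 0.3 -1.1 0.1 g0 t37.4
z125.0 act124.9 dx0.00 dy0.00 F -0.2 -0.6 0.1 g0 t37.6
z124.0 act123.9 dx0.00 dy0.00 F -1.1 -0.9 -0.5 g0 t37.9
z123.0 act122.9 dx0.00 dy0.00 F 0.3 -1.2 0.7 g0 t38.1
z122.0 act121.9 dx0.00 dy0.00 F -0.4 -0.5 0.5 g0 t38.4
z121.0 act120.9 dx0.00 dy0.00 F 0.2 -0.8 -0.6 g0 t38.6
z120.0 act119.9 dx0.00 dy0.00 F -0.5 -2.1 0.2 g0 t38.9
z119.0 act118.8 dx0.00 dy-0.13 F -0.3 -1.1 -0.2 g0 t39.1
z118.0 act117.8 dx0.00 dy-0.13 F 0.2 -1.5 0.3 g0 t39.4
z117.0 act116.8 dx0.00 dy-0.13 F -0.9 -0.0 0.1 g0 t39.6
z116.0 act115.9 dx0.00 dy-0.13 F 0.4 -0.5 -0.0 g0 t39.9
z115.0 act115.5 dx0.00 dy-0.13 F -2.0 -0.4 3.4 g0 t40.1
z114.0 act115.4 dx0.00 dy-0.13 F -1.9 -1.1 6.8 g0 t40.4
STOP
end 0 -0.12705552634110132 0.11399999999999999 peak 6.825310443150213
[ 0.64557153 -0.05740037  0.11544024] 40.3917
[-3.49705123 -1.02844759  8.51490793]
[-0.06227246 -0.52489484  1.42226429]
44.0083
```

View pics/l0full.png

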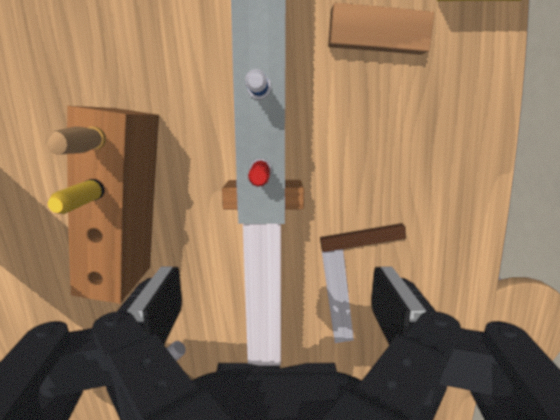

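View pics/l0s.png

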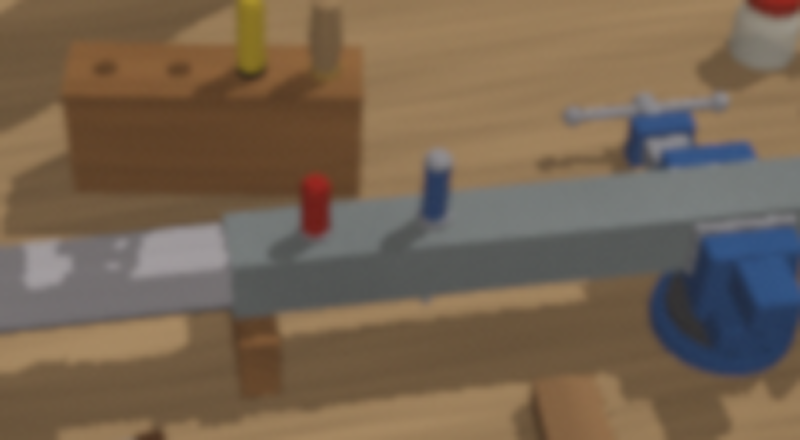

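View pics/l0d.png

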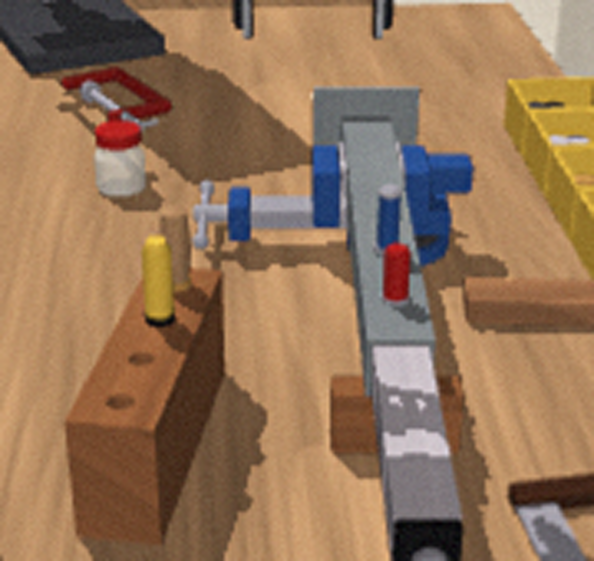

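View pics/l1full.png

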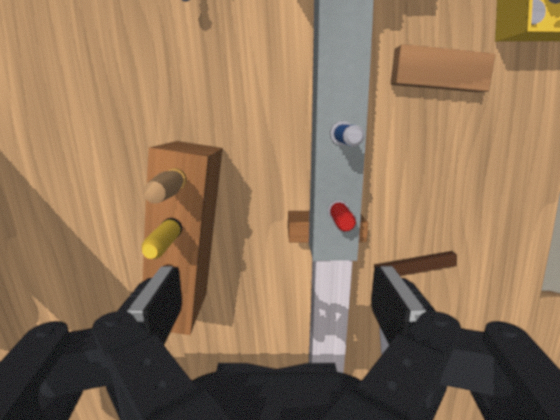

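```bash
python3 - <<'E'
from ins import *
a=np.load("l0.npy",allow_pickle=True).item();b=np.load("l1.npy",allow_pickle=True).item()
print("drift",tri([a,b],[(256,77),(354,135)])[0]-A,"knob blob red",[blobs(c["im"],(0,170,60),(8,255,255),25,(200,120,400,260)) for c in(a,b)])
ra,rb=[blobs(c["im"],(0,170,60),(8,255,255),25,(200,120,400,260))[0][1] for c in(a,b)]
print("knob mid",tri([a,b],[ra,rb])[0]-B)
r.finish_job()
E
```

```text
drift [1.45835153e-05 1.68858736e-03 5.70820936e-02] knob blob red [[(342, [258.8, 173.5], [249, 162, 20, 23])], [(411, [342.7, 217.2], [332, 204, 23, 27])]]
knob mid [ 2.67773960e-05 -3.07600747e-04  2.78131570e-02]
the job is handed in; nothing more can be done
```

The drift and the locking pin are both standing in the leg with their collars down on the tube. I handed the job in at about 44 s of the 61 s allowed.

- **Drift:** I pushed it down through the larger holes with the arm giving sideways. The push stayed at about 11 N while it pulled the inner tube in. It rose to a peak of 18 N when the collar seated, at tool height 120.3 mm against 120.4 mm expected.
- **Pin:** Hole b then looked clear right through. The pin went in with under 1 N of push, and the collar met the tube at 115.4 mm, as expected. I stopped at about 7 N, and it read about 8.5 N just before I let go.
- **Last checks:** From two wrist-camera views, the drift's crown is 57 mm above the tube face (58 mm if fully seated), within about 1.7 mm of the hole axis. The middle of the knob is about 28 mm up, within 0.3 mm of hole b's axis. The bystanders in view looked undisturbed.
- **Disagreements:**
  - The cameras read the tube face about 2.6 mm lower than the text says, so I relied on contact instead.
  - While seating the drift, the sideways force reading did not match the sideways correction I commanded (about 2.4 mm, with no real movement). It stayed under 5 N, and I took the correction back before releasing.
  - The 1.7 mm crown offset is along the leg and comes from pixels I picked by eye. A slight lean of the drift can't be ruled out.

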